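Pump and hold a scooter's brake lever

TASK

Test the hand brake of the scooter handlebar standing on the desk: with the backs of the closed fingers press its brake lever in towards the grip until it stops, keep it there for a second, let it spring fully out again, then press it in to the stop a second time and finish while still holding it there. Only push the lever firmly, without straining it; do not pinch it against the bar, do not touch the bar or the bell, and leave the things on the desk where they are.

Things in the scene. Friction and masses are not known exactly. Their poses are not given: they have to be found in the camera images.
- stand: Fixed stand (wooden base 160 x 140 x 14 mm) holding a kick-scooter handlebar by its stem, under a black T-clamp 46 x 50 x 40 mm centred 115 mm up. Origin: centre of the base's underside. Own y runs along the bar to the bell end; own x points to the side where the brake lever stands, roughly away from the robot.
- bar: The fixed handlebar, not to be touched: level steel tube 22 mm thick, 400 mm long along own y; origin at its middle, 115 mm above the desk. Rubber grips 30 mm thick cover y -203 to -98 mm (lever end; 38 mm collar at y -100) and 98 to 203 mm. Includes the fork of the lever's pivot: out to x 37 mm, y -88 to -66 mm, 17 mm above and below the axis.
- lever_blade: Aluminium brake lever, level with the bar, in front of the grip. Origin on its upright pivot; the frame turns with it. A crank leads to a straight blade along own -y (y -30 to -120 mm, x 11.5 to 20.5 mm, z -8 to 8 mm) with an 18 mm round knob at its end. +x points out of the outer face, away from the grip. Only air below it, except things up to 35 mm high on the desk.
- press_spot (a point): Point on the middle of the blade's outer face, 90 mm along the blade from the pivot and 8 mm below the blade's upper edge; axes as the lever blade's. The place to push, towards its own -x.
- brake (a joint): Brake lever angle (rad) about the upright pivot: 0 = sprung fully out; grows as it is pressed to the grip (clockwise from above); 0.30 = at its stop, the blade still about 18 mm clear of the grip. The press spot travels about 27 mm. Spring: about 4 N at the press spot starts it moving, about 9 N holds it at the stop, beyond that it is hard.
- bell: Small bell with steel dome of 44 mm diameter on the other half of the bar; origin in the bar's middle, the bell 79 mm along own +y, its top 41 mm above the bar's axis. Leave alone.
- pen_pot: Loose empty white pen pot, 76 mm wide, 100 mm high, origin at the centre of its underside. Bystander.
- calculator: Loose grey pocket calculator 150 x 78 x 16 mm lying on the desk, origin at the centre of its underside. Bystander.
- screwdriver: Loose screwdriver 190 mm long lying on the desk along its own x, origin under its middle. Bystander.
- oil_bottle: Loose small white oil bottle, 42 mm wide, 90 mm high, origin at the centre of its underside. Bystander.

How it is judged:
By the outcome, as a careful person would: the job done as asked, in the order asked, and still so for the second after the job is handed in, while the arm keeps its last pose, push and grip.
It also fails if it takes over 51 s, if anything falls off the work surface, if the arm or the gripper's body presses on something with over 40 N, if the wrist force passes 120 N, or if a joint passes its speed limit or range.

ROBOT

A 6-joint arm with a two-finger parallel gripper is mounted at the origin on the work surface. World frame = base frame: x ahead of the robot, y to its left, z up, the work surface at z = 0. Lengths are in mm, angles in degrees, forces in N, time in s.
With the tool pointing down it reaches from about 350 to 925 mm from the base axis. Payload 6.4 kg.
Tool frame: the origin (TCP) lies midway between the tips of the shut fingers; the grasp point (between the pads) lies 19 mm behind it (bot.hold_point_z is the distance from the TCP to the grasp point, in mm); z points along the fingers, y is the direction in which the jaws open and shut (so a half turn about z gives the same grasp; the last joint's range is limited). The gripper opens to 85 mm and grips with 20 to 120 N. Pads are 22 mm wide; open, the fingers measure 114 mm over their backs; the gripper's body (76 mm by 85 mm) begins 54 mm behind the grasp point. The pads swing forward as they close: fully open they stand 13 mm farther back than shut.
Start: joints at [65.77, 14.043, 89.255, -0, 76.702, -9.975], TCP at [160.053, 629.998, 231.29] pointing down, gripper open.
Joint ranges: [-179.41, 179.41], [-58.25, 129.5], [7.25, 145.43], [-54.29, 234.29], [11.92, 165.04], [-157.13, 157.13]. Speed limits (degrees/s): [147.25, 147.25, 180, 180, 180, 180].

INTERFACE

Orientations are given as [roll, pitch, yaw] about the fixed x, y, z axes, in that order (R = Rz(yaw) Ry(pitch) Rx(roll)).
In Python, from station import bot gives the robot as it stands.
- The arm moves only by the shell command python3 -m crank 'ROWS' [FORCE]. ROWS is JSON, a list that holds one entry, the list of rows, each a list of 5 numbers: the shift along the tool's x, y, z in m, then the turn about the tool's z in rad, then the opening in per cent of the stroke, from 0 (shut) to 100 (fully open). A call has 1 to 8 rows; each row shifts and turns the pose as measured when the row begins, along the tool's axes as they then stand; what a row does not reach is not made up. A row lasts 1/8 s, in which the tool goes at most 62.5 mm and 10.7 degrees, less where a joint would pass 70% of its speed; a pose out of reach is approached as far as the arm can. A call with a gripper value outside its range is refused whole. The fingers move at their own pace and stop on an object; FORCE is the grip in N (left out, the last holds). Time passes only in rows, so rows that do not move let the fingers close. It gives the time, the measured TCP pose, the force and the opening at its end, in the units of the state.
- bot.sense(): the state, without advancing time (a new reading comes with each control period).
- bot.read_camera(name): name is "scene" or "top"; returns (picture, depth): 480x640x3 uint8, red, green, blue; 480x640 float32, mm along the optical axis (not along the pixel's ray), 0 where there is no reading.
- bot.calibration(name): a dict with "fx", "fy", "cx", "cy" (pixels), "R" (3x3) and "t" (3): a world point X has camera coordinates R X + t. Camera axes: x right, y down, z forward; pixel columns grow to the right and rows downward; lengths in mm; the calibration is good to about 2 mm. A picture is of the moment at which its call begins. calibration takes no time and is no camera call.
- bot.close_job(): hands the job in, once; it reports no verdict.
The state is a dict: "time_s": time; "q": joint angles; "joint_vel": joint speeds; "tau": joint torques, N m; "eef_pos": TCP position; "tool_rot": TCP orientation; "force": force on the tool from outside, world axes, zero at the start; "ft_torque": the same for the moment, N m; "gripper_width": finger opening in mm.
Only numpy, scipy, OpenCV 4.12 (cv2) and the standard library are available. Lean on these libraries where they do the work, as an engineer would, in place of code of your own. Each camera call takes 0.05 s, during which the arm holds its last target. There are 200 camera calls.

## Working session

There is one attempt and no reset: what is moved stays moved. The work goes in short steps, Python scripts to look and compute and a shell command to move; the robot and the scene stay as the last step left them, time stands still between calls to the robot, and variables do not carry over. Pictures are saved under pics/ and viewed, about 8 in all and at most 12, crops included, and the job is handed in when it is done.

```bash
mkdir -p pics; ls; python3 - <<'E'
from station import bot
import cv2
s=bot.sense();print({k:s[k] for k in('time_s','eef_pos','tool_rot','force','gripper_width')})
for n in('scene','top'):
    p,d=bot.read_camera(n);cv2.imwrite(f'pics/{n}1.png',p[:,:,::-1]);
    import numpy as np;np.savez(f'{n}1.npz',p=p,d=d);print(n,bot.calibration(n))
E
```

```text
pics
{'time_s': 0.0, 'eef_pos': array([159.82266358, 629.46965259, 230.1669198 ]), 'tool_rot': array([-1.79890495e+02, -1.99724362e-02,  1.65744137e+02]), 'force': array([0.14120149, 0.16236571, 0.22932482]), 'gripper_width': 85.18717196123336}
scene {'fx': 464.2335668080199, 'fy': 464.2335668080199, 'cx': 317.7988234297023, 'cy': 241.69933947907882, 'R': array([[-0.32061116,  0.94718735, -0.00667916],
       [ 0.51972256,  0.17001573, -0.83724734],
       [-0.79189452, -0.27190215, -0.54678358]]), 't': array([ 105.2596364 , -189.98383524, 1444.84239282])}
top {'fx': 505.6162599619856, 'fy': 505.6162599619856, 'cx': 321.4479224879336, 'cy': 234.9038285337357, 'R': array([[ 0.01660601, -0.99954833,  0.0250476 ],
       [-0.99072074, -0.01982875, -0.13445903],
       [ 0.13489496, -0.02258235, -0.99060254]]), 't': array([  34.52884067,  519.43286039, 1145.94729424])}
```

View pics/top1.png

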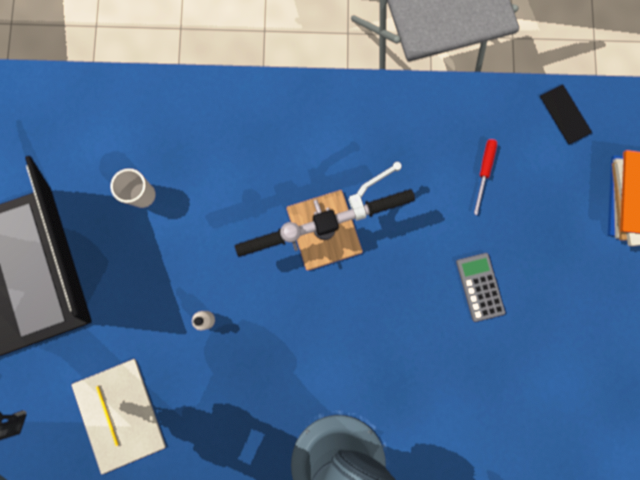

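View pics/scene1.png

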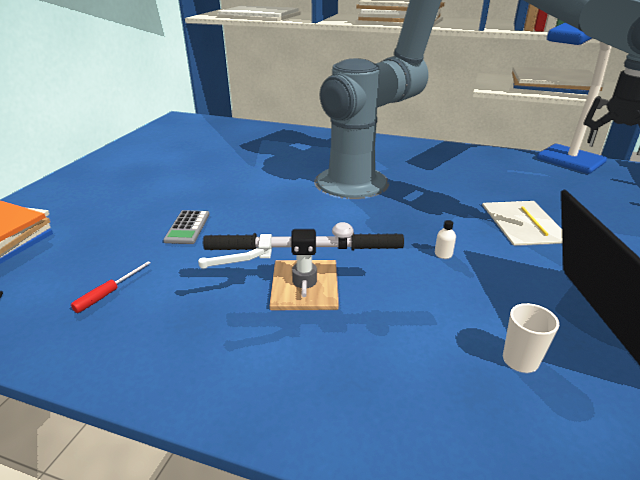

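The top view shows the bar from (236,249) to (413,195), the lever pivot near (357,208) and the knob at (397,167). The desk is clear around the lever. In the scene view the lever points away from the robot at (200,263), and its pivot is at (265,250). I'll measure both next.

```bash
cat > h.py <<'E'
import numpy as np, cv2
from station import bot
def ray(n,uv,z):
    c=bot.calibration(n);R=np.array(c['R']);t=np.array(c['t'])
    uv=np.atleast_2d(uv).astype(float)
    d=np.c_[(uv[:,0]-c['cx'])/c['fx'],(uv[:,1]-c['cy'])/c['fy'],np.ones(len(uv))]@R
    o=-R.T@t
    return o+d*((z-o[2])/d[:,2])[:,None]
def cloud(n,d):
    c=bot.calibration(n);v,u=np.mgrid[:480,:640]
    P=np.stack([(u-c['cx'])/c['fx']*d,(v-c['cy'])/c['fy']*d,d],-1)
    return (P-np.array(c['t']))@np.array(c['R'])
E
python3 - <<'E'
from h import *
a=np.load('top1.npz');p,d=a['p'],a['d'];P=cloud('top',d)
hsv=cv2.cvtColor(p,cv2.COLOR_RGB2HSV)
roi=np.zeros(d.shape,bool);roi[140:270,225:425]=1
H=roi&(P[...,2]>90)&(P[...,2]<150)
black=H&(hsv[...,2]<60)
n,l,st,ce=cv2.connectedComponentsWithStats(black.astype(np.uint8))
for i in range(1,n):
    if st[i,4]>30:
        v,u=np.where(l==i);x=ray('top',np.c_[u,v],115)
        m=x.mean(0);w,s,vt=np.linalg.svd(x-m,full_matrices=False);t=(x-m)@vt[0]
        print('black',st[i],m.round(1),vt[0].round(3),t.min(),t.max(),P[v,u,2].mean())
white=roi&(hsv[...,2]>150)&(hsv[...,1]<70)
n,l,st,ce=cv2.connectedComponentsWithStats(white.astype(np.uint8))
for i in range(1,n):
    if st[i,4]>20: print('white',st[i],ce[i], np.median(P[...,2][l==i]))
# lever blade pixels
v,u=np.where(white);k=(u>362)&(v<195);x=ray('top',np.c_[u,v][k],117)
o=np.argsort(u[k]);
for uu in range(363,404,3):
    q=u[k]==uu
    if q.any(): print(uu,v[k][q].min(),v[k][q].max(),x[q].mean(0).round(1),P[v[k][q],u[k][q],2].mean().round())
b=p[145:265,225:425,::-1];cv2.imwrite('pics/crop.png',cv2.resize(b,None,fx=4,fy=4,interpolation=2))
E
```

```text
black [366 190  48  26 538] [ 584.7 -105.2  115. ] [ 0.328 -0.945 -0.   ] -52.9410741520458 52.949810303438426 127.64802095911116
black [314 211  24  25 440] [535.   37.6 115. ] [-0.887  0.462 -0.   ] -29.578065188753133 31.72730107937433 132.70791346778236
black [236 230  48  26 538] [486.2 181.3 115. ] [ 0.321 -0.947 -0.   ] -49.96768886212824 51.653960540159304 126.93209851401103
white [336 162  66  61 769] [363.289987   196.62418726] 123.84140793611904
white [314 200   7  14  62] [316.66129032 206.64516129] 35.34459583591574
white [301 221  14  12 103] [308.31067961 226.67961165] 123.78969258420715
white [281 222  18  19 260] [289.13461538 230.8       ] 151.70047729017807
363 184 193 [612.5 -43.9 117. ] 109.0
366 182 189 [619.4 -50.5 117. ] 107.0
369 180 186 [625.2 -57.1 117. ] 86.0
372 178 183 [631.  -63.7 117. ] 102.0
375 177 182 [633.4 -70.4 117. ] 102.0
378 175 180 [638.1 -77.  117. ] 103.0
381 173 178 [642.8 -83.7 117. ] 119.0
384 171 176 [647.4 -90.3 117. ] 121.0
387 169 174 [652.2 -97.  117. ] 120.0
390 167 172 [ 656.9 -103.7  117. ] 103.0
393 164 170 [ 662.7 -110.4  117. ] 121.0
396 162 169 [ 666.3 -117.   117. ] 123.0
399 162 169 [ 666.5 -123.7  117. ] 107.0
```

View pics/crop.png

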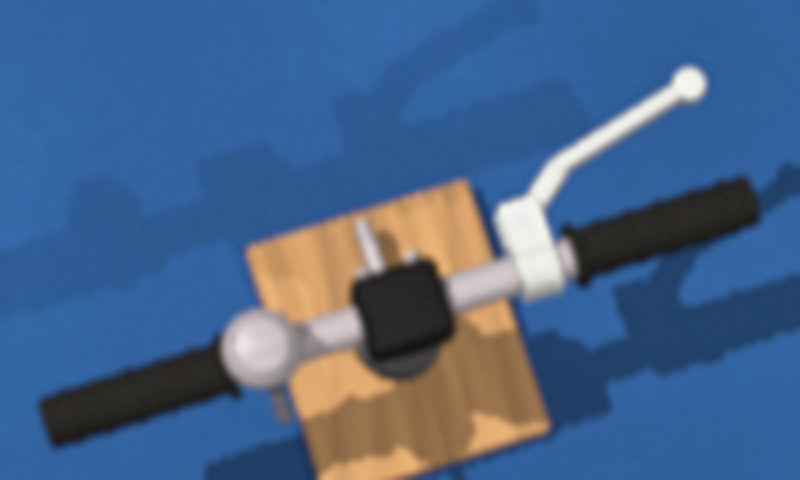

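The bar axis points at -71° and the blade at about -55° (released), so the press spot is near (650,-91,115). I'll start by moving clear of the laptop with the fingers closing.

```bash
python3 -m crank '[[[-0.02,-0.05,0,0,0],[-0.02,-0.05,0,0,0],[-0.02,-0.05,0,0,0],[-0.02,-0.05,0,0,0],[-0.02,-0.05,0,0,0]]]' 40
cat >> h.py <<'E'
from scipy.spatial.transform import Rotation as Ro
def go(x,y,z):
    s=bot.sense();R=Ro.from_euler('xyz',s['tool_rot'],degrees=True).as_matrix()
    print('t',round(s['time_s'],2),'pos',np.round(s['eef_pos'],1),'rot',np.round(s['tool_rot'],1),'F',np.round(s['force'],1),'w',round(s['gripper_width'],1))
    print('tool shift mm',np.round(R.T@(np.array([x,y,z])-s['eef_pos']),1))
E
python3 -c "
from h import *
go(450,180,240)"
```

```text
time_s: 0.72
eef_pos: [195.0, 356.4, 227.2]
tool_rot: [-179.6, -0.1, 166.0]
force: [0.3, -0.6, 0.6]
gripper_width: 0.3
t 0.72 pos [195.  356.4 227.2] rot [-1.796e+02 -1.000e-01  1.660e+02] F [ 0.3 -0.6  0.6] w 0.3
tool shift mm [-290.1 -109.7  -12.4]
```

```bash
python3 -m crank '[[[-0.048,-0.018,-0.003,0,0],[-0.048,-0.018,-0.003,0,0],[-0.048,-0.018,-0.003,0,0],[-0.048,-0.018,-0.003,0,0],[-0.048,-0.018,-0.003,0,0],[-0.048,-0.018,-0.003,0,0]]]'
python3 -m crank '[[[0,0,0,0.175,0],[0,0,0,0.175,0],[0,0,0,0.175,0],[0,0,0,0.175,0],[0,0,0,0,0]]]'
python3 -c "
from h import *
go(684,-67,220)"
```

```text
time_s: 1.48
eef_pos: [451.7, 173.9, 244.0]
tool_rot: [-179.6, -0.1, 166.1]
force: [-0.0, 0.1, -1.0]
gripper_width: -0.5
time_s: 2.1
eef_pos: [453.3, 170.6, 241.7]
tool_rot: [-179.4, 0.1, 124.4]
force: [0.2, 0.1, -0.1]
gripper_width: -0.3
t 2.1 pos [453.3 170.6 241.7] rot [-1.794e+02  1.000e-01  1.244e+02] F [ 0.2  0.1 -0.1] w -0.3
tool shift mm [-326.4   56.2   21.5]
```

Yaw is 124.4°, so tool y lies at 34.4°, close to the blade normal at 35°. Next I'll move out in front of the lever.

```bash
python3 -m crank '[[[-0.047,0.008,0.002,0,0],[-0.047,0.008,0.002,0,0],[-0.047,0.008,0.002,0,0],[-0.047,0.008,0.003,0,0],[-0.047,0.008,0.003,0,0],[-0.047,0.008,0.003,0,0],[-0.044,0.008,0.003,0,0],[0,0,0,0,0]]]'
python3 - <<'E'
from h import *
go(684,-67,95)
for n in('scene','top'):
    p,d=bot.read_camera(n);np.savez(n+'2.npz',p=p,d=d)
    q=p[130:310,150:390] if n=='scene' else p[120:270,230:430]
    cv2.imwrite(f'pics/{n}2.png',cv2.resize(q[:,:,::-1],None,fx=3,fy=3,interpolation=2))
E
```

```text
time_s: 3.1
eef_pos: [692.1, -70.8, 219.7]
tool_rot: [-179.4, -0.1, 126.1]
force: [-0.6, -0.1, -0.0]
gripper_width: 0.2
t 3.1 pos [692.1 -70.8 219.7] rot [-1.794e+02 -1.000e-01  1.261e+02] F [-0.6 -0.1 -0. ] w 0.2
tool shift mm [  7.5  -2.9 124.8]
```

View pics/scene2.png

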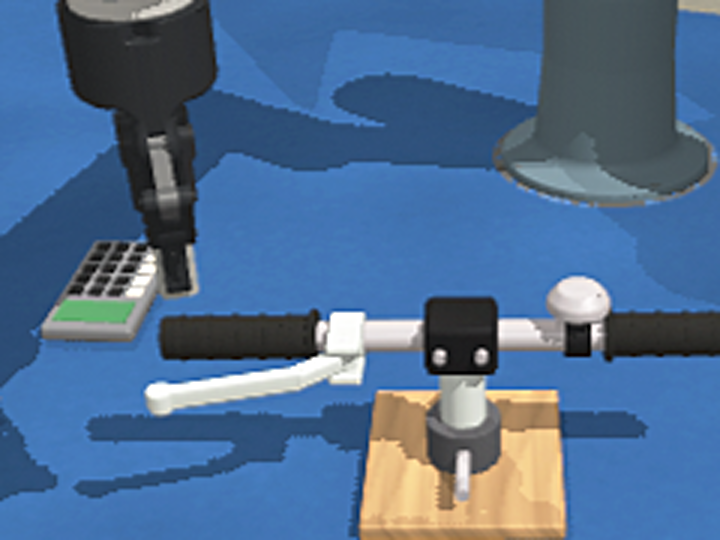

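The crop shows closed fingertips at scene (209,227), above and in front of the lever. The knob is at about (203,262). I'll cross-check those two points by ray casting.

```bash
python3 - <<'E'
from h import *
print('knob scene',ray('scene',(203.3,262.3),115),'top',ray('top',(397.2,166),115))
print('tip scene',ray('scene',(209.3,227),220))
E
python3 -m crank '[[[0.003,0,0.03,0,0],[0.003,0,0.03,0,0],[0.002,0,0.03,0,0],[0,0,0.025,0,0],[0,0,0,0,0]]]'
python3 - <<'E'
from h import *
go(684,-67,95)
p,d=bot.read_camera('top')
cv2.imwrite('pics/top3.png',cv2.resize(p[120:270,230:430,::-1],None,fx=4,fy=4,interpolation=2))
p,d=bot.read_camera('scene')
cv2.imwrite('pics/scene3.png',cv2.resize(p[150:310,150:350,::-1],None,fx=4,fy=4,interpolation=2))
E
```

```text
knob scene [[ 664.64048698 -116.38705409  115.        ]] top [[ 665.77903013 -120.07046543  115.        ]]
tip scene [[694.59985761 -70.28529037 220.        ]]
time_s: 3.82
eef_pos: [682.4, -56.2, 105.4]
tool_rot: [-179.5, -0.1, 126.9]
force: [-0.1, 0.8, -0.2]
gripper_width: 0.2
t 3.83 pos [682.4 -56.2 105.4] rot [-1.795e+02 -1.000e-01  1.269e+02] F [-0.1  0.8 -0.2] w 0.2
tool shift mm [-9.6 -5.1 10.4]
```

View pics/scene3.png

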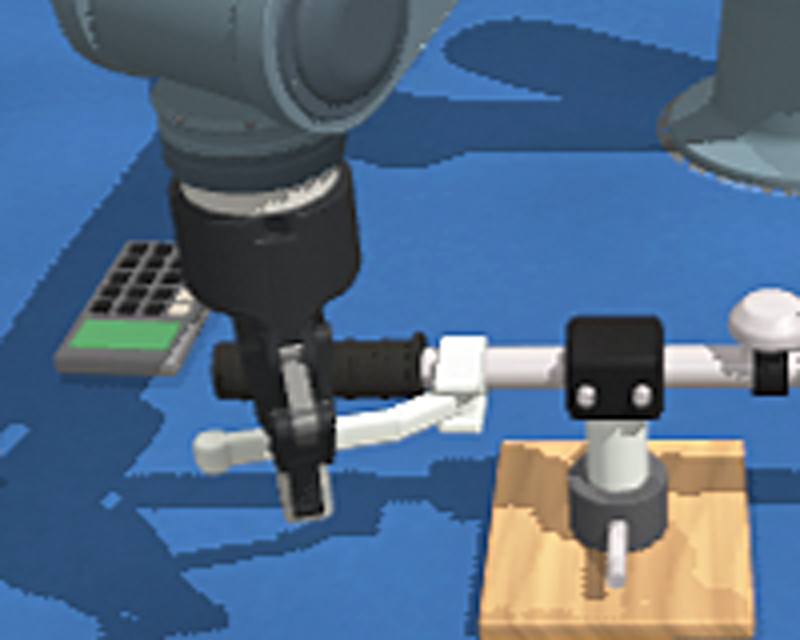

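The closed fingers hang in front of the blade and clear of it, too near the pivot. I'll shift them along the blade, down and in.

```bash
python3 -m crank '[[[-0.008,-0.002,0.005,0.015,0],[-0.006,-0.002,0.004,0.015,0],[-0.002,0,0.001,0,0],[0,0,0,0,0]]]'
python3 -c "
from h import *
go(668,-78,95)"
```

```text
time_s: 4.42
eef_pos: [693.6, -74.1, 102.5]
tool_rot: [-179.9, 0.5, 125.1]
force: [0.3, -0.1, 0.1]
gripper_width: -0.2
t 4.42 pos [693.6 -74.1 102.5] rot [-179.9    0.5  125.1] F [ 0.3 -0.1  0.1] w -0.2
tool shift mm [ 11.6 -23.2   7.5]
```

```bash
python3 -m crank '[[[0.005,-0.004,0.004,0,0],[0.004,-0.004,0.003,0,0],[0,0,0,0,0]]]'
python3 -c "
from h import *
go(662,-83,95)
for i in range(4): bot.read_camera('top'); go(662,-83,95)"
```

```text
time_s: 4.8
eef_pos: [680.7, -70.9, 94.7]
tool_rot: [-179.9, 0.4, 125.1]
force: [-0.9, 0.1, -0.2]
gripper_width: -0.1
t 4.8 pos [680.7 -70.9  94.7] rot [-179.9    0.4  125.1] F [-0.9  0.1 -0.2] w -0.1
tool shift mm [  0.9 -22.2  -0.3]
t 4.85 pos [681.  -71.   94.9] rot [-179.9    0.5  125.1] F [-0.6  0.  -0.8] w 0.2
tool shift mm [  1.1 -22.5  -0. ]
t 4.9 pos [681.3 -71.1  95.2] rot [-180.     0.5  125.1] F [ 0.3 -0.9 -0.2] w 0.2
tool shift mm [  1.4 -22.6   0.2]
t 4.95 pos [681.6 -71.2  95.4] rot [-180.     0.5  125.1] F [ 0.6 -0.7 -0.3] w -0.2
tool shift mm [  1.6 -22.8   0.4]
t 5.0 pos [681.7 -71.2  95.5] rot [-180.     0.5  125.1] F [ 0.5 -1.3  0.1] w 0.2
tool shift mm [  1.7 -22.9   0.5]
```

On the line now: about 23 mm to expected contact, and height 95. Approaching in small steps.

```bash
python3 -m crank '[[[0,-0.006,0,0,0],[0,-0.006,0,0,0],[0.001,-0.004,0,0,0],[0,0,0,0,0],[0,0,0,0,0]]]'
python3 -c "
from h import *
go(662,-83,95)
bot.read_camera('top'); bot.read_camera('top');go(662,-83,95)"
```

```text
time_s: 5.62
eef_pos: [667.3, -80.6, 95.9]
tool_rot: [-180.0, 0.5, 125.1]
force: [0.4, 0.3, -0.4]
gripper_width: -0.1
t 5.62 pos [667.3 -80.6  95.9] rot [-180.     0.5  125.1] F [ 0.4  0.3 -0.4] w -0.1
tool shift mm [ 1.1 -5.7  0.9]
t 5.72 pos [667.3 -80.5  95.8] rot [-180.     0.5  125.1] F [-0.5  0.7 -0.7] w -0.1
tool shift mm [ 1.  -5.8  0.8]
```

```bash
python3 -m crank '[[[0,-0.003,0,0,0],[0,-0.003,0,0,0],[0,-0.003,0,0,0],[0,0,0,0,0]]]'
python3 - <<'E'
from h import *
go(662,-83,95)
p,d=bot.read_camera('top')
cv2.imwrite('pics/top4.png',cv2.resize(p[120:270,230:430,::-1],None,fx=4,fy=4,interpolation=2))
p,d=bot.read_camera('scene')
cv2.imwrite('pics/scene4.png',cv2.resize(p[150:310,150:350,::-1],None,fx=4,fy=4,interpolation=2))
go(662,-83,95)
E
```

```text
time_s: 6.22
eef_pos: [661.9, -85.1, 96.1]
tool_rot: [179.6, 0.7, 125.1]
force: [4.0, 1.9, -2.0]
gripper_width: -0.1
t 6.22 pos [661.9 -85.1  96.1] rot [179.6   0.7 125.1] F [ 4.   1.9 -2. ] w -0.1
tool shift mm [1.7 1.3 1.1]
t 6.33 pos [661.9 -85.1  96.1] rot [179.7   0.7 125.1] F [ 5.1  1.8 -3. ] w -0.0
tool shift mm [1.6 1.2 1.1]
```

View pics/scene4.png

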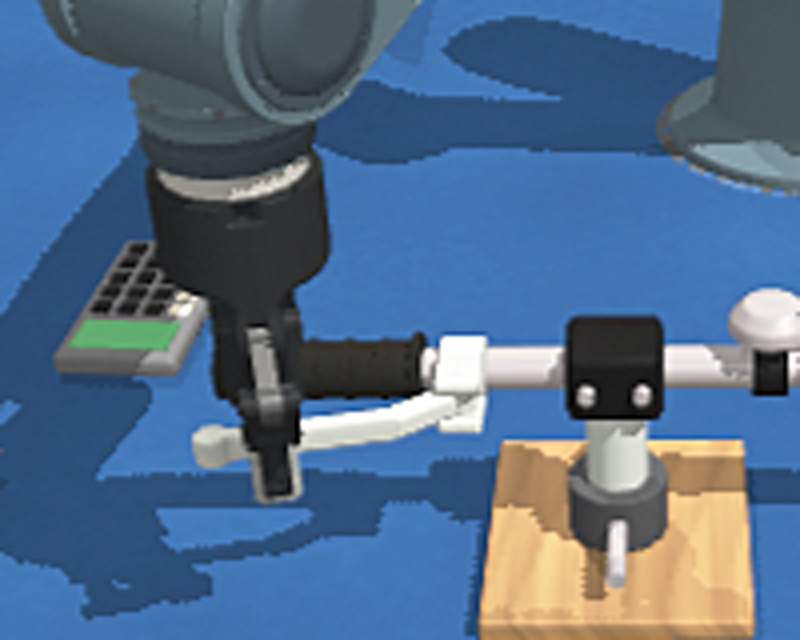

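The back of the fingers now touches the blade about mid-way at around 5 N, and the lever is still out. I'll press along the arc.

```bash
python3 -m crank '[[[-0.001,-0.004,0,0.0375,0],[-0.001,-0.004,0,0.0375,0],[-0.001,-0.004,0,0.0375,0],[-0.001,-0.004,0,0.0375,0]]]'
python3 -c "
from h import *
go(662,-83,95)
bot.read_camera('top'); bot.read_camera('top');go(662,-83,95)"
```

```text
time_s: 6.82
eef_pos: [652.8, -95.4, 96.2]
tool_rot: [179.1, 0.7, 116.2]
force: [7.0, 3.1, -3.2]
gripper_width: 0.1
t 6.83 pos [652.8 -95.4  96.2] rot [179.1   0.7 116.2] F [ 7.   3.1 -3.2] w 0.1
tool shift mm [ 7.1 13.7  1.3]
t 6.92 pos [652.7 -95.5  96.2] rot [179.2   0.7 116.2] F [ 6.5  2.6 -3.8] w -0.1
tool shift mm [ 7.1 13.9  1.3]
```

```bash
python3 -m crank '[[[-0.001,-0.004,0,0.0375,0],[-0.001,-0.004,0,0.0375,0],[-0.001,-0.004,0,0.0375,0],[-0.001,-0.003,0,0.03,0]]]'
python3 -c "
from h import *
go(662,-83,95)
bot.read_camera('top'); bot.read_camera('top');go(662,-83,95)"
```

```text
time_s: 7.42
eef_pos: [644.5, -103.2, 96.4]
tool_rot: [178.4, 0.7, 107.8]
force: [8.2, 3.2, -5.5]
gripper_width: 0.0
t 7.42 pos [ 644.5 -103.2   96.4] rot [178.4   0.7 107.8] F [ 8.2  3.2 -5.5] w 0.0
tool shift mm [13.9 22.8  1.9]
t 7.53 pos [ 644.4 -103.3   96.4] rot [178.4   0.7 107.8] F [ 8.4  3.2 -5. ] w 0.4
tool shift mm [13.9 22.9  1.9]
```

```bash
python3 -m crank '[[[-0.001,-0.003,0,0,0],[-0.001,-0.003,0,0,0]]]'
python3 -c "
from h import *
bot.read_camera('top'); bot.read_camera('top');go(662,-83,95)"
python3 -m crank '[[[0,-0.004,0,0,0]]]'
python3 -c "
from h import *
bot.read_camera('top'); bot.read_camera('top');go(662,-83,95)"
```

```text
time_s: 7.78
eef_pos: [643.4, -103.9, 96.7]
tool_rot: [177.6, 0.6, 107.7]
force: [16.4, 9.6, -9.1]
gripper_width: -0.3
t 7.88 pos [ 643.5 -103.8   96.7] rot [177.6   0.6 107.7] F [15.5  8.4 -7.4] w -0.2
tool shift mm [14.2 23.9  2.5]
time_s: 8.0
eef_pos: [643.5, -103.8, 97.0]
tool_rot: [177.0, 0.7, 107.7]
force: [21.6, 4.8, -13.2]
gripper_width: 0.0
t 8.1 pos [ 643.6 -103.8   97. ] rot [177.    0.7 107.7] F [ 21.    5.9 -11.6] w 0.1
tool shift mm [14.3 23.8  3.1]
```

The motion has stopped while the force rose to 22 N, so the lever is at its stop. I'll ease to about 15 N and hold for over a second, using picture calls, which keep the last target.

```bash
python3 -m crank '[[[0,-0.0025,0,0,0]]]'
python3 - <<'E'
from h import *
for i in range(28):
    p,d=bot.read_camera('top')
    if i%9==0: go(662,-83,95)
cv2.imwrite('pics/top5.png',cv2.resize(p[120:270,230:430,::-1],None,fx=4,fy=4,interpolation=2))
E
```

```text
time_s: 8.22
eef_pos: [644.1, -103.6, 97.1]
tool_rot: [176.5, 0.8, 107.6]
force: [13.9, 3.5, -8.8]
gripper_width: 0.0
t 8.28 pos [ 644.  -103.7   97.1] rot [176.5   0.8 107.6] F [16.9  4.2 -9.6] w 0.1
tool shift mm [14.3 23.3  3.3]
t 8.72 pos [ 644.  -103.7   97. ] rot [176.5   0.8 107.6] F [15.9  4.1 -8.9] w 0.4
tool shift mm [14.3 23.3  3.3]
t 9.18 pos [ 644.  -103.7   97.1] rot [176.5   0.8 107.6] F [15.9  4.1 -8.8] w -0.1
tool shift mm [14.3 23.3  3.3]
t 9.62 pos [ 644.  -103.7   97.1] rot [176.5   0.8 107.6] F [16.1  5.5 -9.4] w 0.3
tool shift mm [14.3 23.3  3.3]
```

View pics/top5.png

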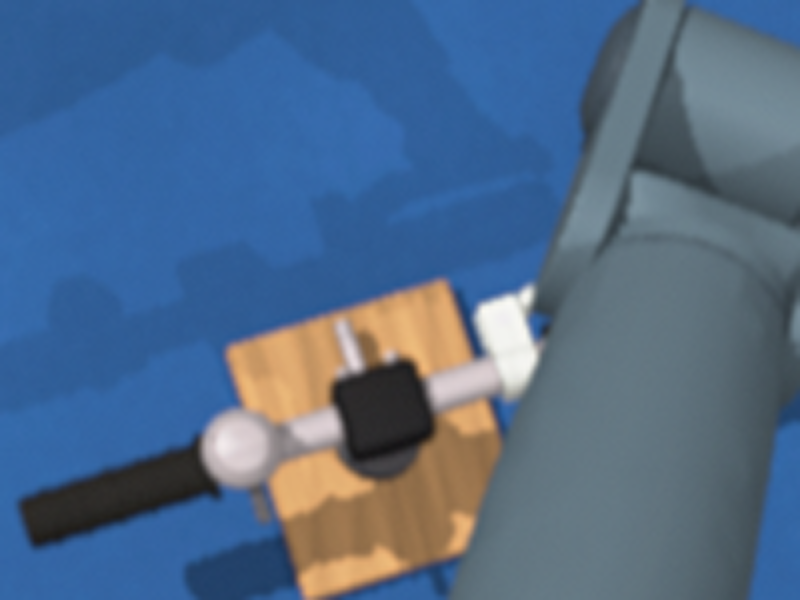

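The arm hides the lever from the top camera (pivot at crop 505,320), so I'll use the scene view to confirm the stop.

```bash
python3 - <<'E'
from h import *
p,d=bot.read_camera('scene')
cv2.imwrite('pics/scene5.png',cv2.resize(p[170:290,170:320,::-1],None,fx=5,fy=5,interpolation=2))
E
```

```text
(no output)
```

View pics/scene5.png

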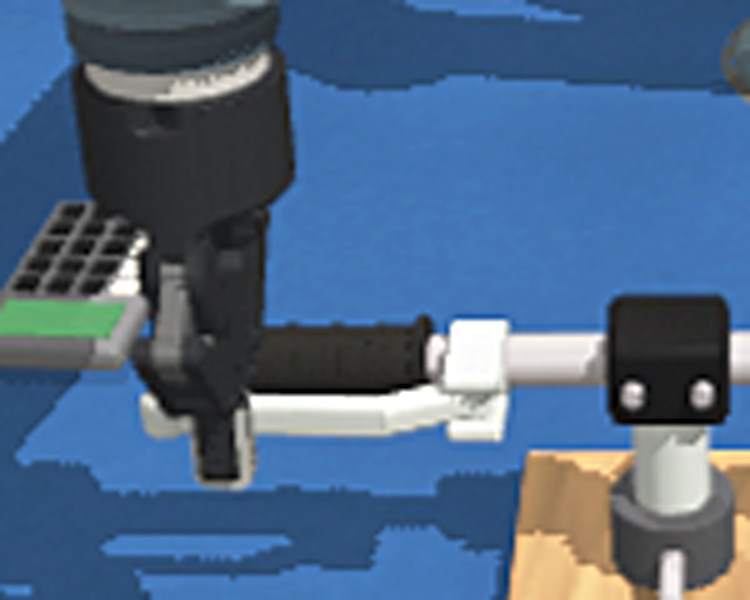

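The blade lies parallel to the grip with a visible gap, at the stop, and the knob is at scene (200,252). I held it about 1.5 s at 16 N. Now I'll release along the same arc.

```bash
python3 -m crank '[[[0.001,0.006,0,-0.03,0],[0.002,0.006,0,-0.045,0],[0.002,0.006,0,-0.045,0],[0.002,0.006,0,-0.045,0],[0.002,0.006,0,-0.045,0],[0.002,0.006,0,-0.045,0],[0.002,0.006,0,-0.045,0],[0,0.006,0,0,0]]]'
python3 -c "
from h import *
bot.read_camera('top'); bot.read_camera('top');go(667.3,-80.6,95)"
```

```text
time_s: 10.68
eef_pos: [681.4, -68.4, 98.6]
tool_rot: [177.1, 1.6, 125.7]
force: [0.1, 0.1, -0.2]
gripper_width: 0.2
t 10.78 pos [681.8 -68.3  98.7] rot [177.1   1.7 125.6] F [ 0.1  0.1 -0.6] w -0.3
tool shift mm [ -1.4 -19.1   2.8]
```

```bash
python3 - <<'E'
from h import *
for i in range(6): p,d=bot.read_camera('scene')
go(667.3,-80.6,95)
a=np.load('scene2.npz')['p']
for q in(a,p):
    r=q[250:275,192:212].astype(int);m=(r.min(2)>150);v,u=np.where(m);print(m.sum(),u.mean()+192,v.mean()+250,u.min()+192)
cv2.imwrite('pics/scene6.png',cv2.resize(p[170:290,170:320,::-1],None,fx=5,fy=5,interpolation=2))
E
```

```text
t 11.07 pos [681.3 -68.5  98.4] rot [177.1   1.6 125.6] F [-0.9  0.4  0.1] w -0.1
tool shift mm [ -1.6 -18.6   2.5]
120 204.78333333333333 261.98333333333335 198
60 203.98333333333332 260.51666666666665 199
```

View pics/scene6.png

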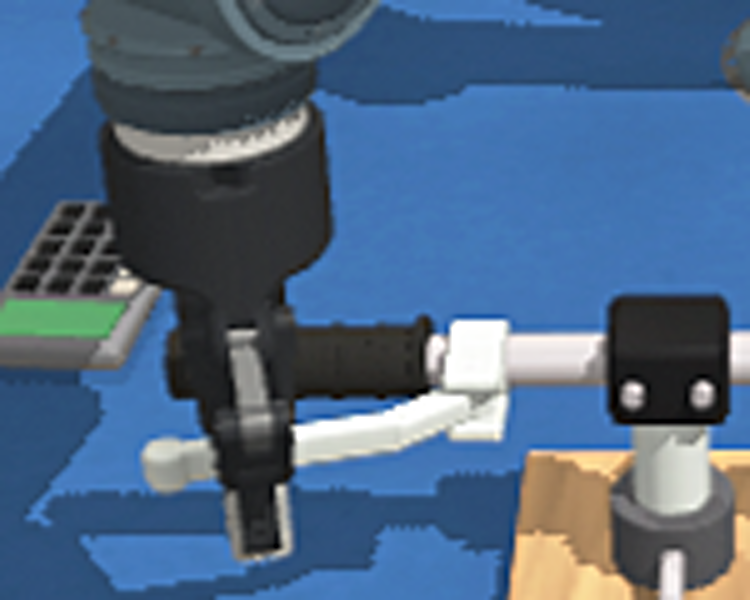

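The knob is back at scene (202,262.6), matching the start, and the force is zero, so the lever is fully out. Now the second press.

```bash
python3 -m crank '[[[0,-0.007,0.001,0,0],[0,-0.007,0.001,0,0],[0,-0.006,0.001,0,0],[0,0,0,0,0]]]'
python3 -c "
from h import *
bot.read_camera('top');go(662,-84,95)"
python3 -m crank '[[[-0.001,-0.006,0,0.03,0],[-0.002,-0.008,0,0.07,0],[-0.002,-0.008,0,0.07,0]]]'
python3 -c "
from h import *
bot.read_camera('top');bot.read_camera('top');go(644,-103.7,95)"
```

```text
time_s: 11.58
eef_pos: [664.4, -80.9, 94.4]
tool_rot: [177.0, 1.7, 125.5]
force: [4.3, 1.9, -1.2]
gripper_width: -0.3
t 11.62 pos [664.5 -80.7  94.4] rot [177.    1.7 125.6] F [ 3.9  3.  -1.9] w -0.1
tool shift mm [-1.2 -3.9 -0.8]
time_s: 12.0
eef_pos: [651.8, -95.0, 94.6]
tool_rot: [176.2, 1.2, 115.5]
force: [6.0, 5.9, -0.5]
gripper_width: -0.1
t 12.1 pos [651.5 -95.1  94.6] rot [176.3   1.2 115.6] F [ 5.6  4.6 -1.3] w 0.0
tool shift mm [ -4.5 -10.5  -1. ]
```

```bash
python3 -m crank '[[[-0.002,-0.006,0,0.06,0],[-0.002,-0.006,0,0.06,0]]]'
python3 -c "
from h import *
bot.read_camera('top');bot.read_camera('top');go(644,-103.7,95)"
python3 -m crank '[[[-0.001,-0.004,0,0.015,0]]]'
python3 -c "
from h import *
bot.read_camera('top');bot.read_camera('top');go(644,-103.7,95)"
```

```text
time_s: 12.35
eef_pos: [644.8, -101.2, 94.7]
tool_rot: [175.7, 0.6, 108.5]
force: [6.9, 5.1, -1.7]
gripper_width: -0.1
t 12.45 pos [ 644.7 -101.3   94.7] rot [175.7   0.6 108.5] F [ 8.2  6.5 -2. ] w 0.1
tool shift mm [-2.1 -1.4 -0.3]
time_s: 12.58
eef_pos: [644.1, -101.9, 95.1]
tool_rot: [175.2, 0.6, 107.6]
force: [17.4, 9.6, -8.3]
gripper_width: -0.2
t 12.68 pos [ 644.3 -101.7   95.1] rot [175.2   0.6 107.6] F [15.7  8.2 -6.7] w 0.1
tool shift mm [-1.8 -0.8  0. ]
```

Force jumped from 10 to 18 N with almost no travel, so the lever is at the stop again. I'll hold and verify.

```bash
python3 - <<'E'
from h import *
for i in range(24): p,d=bot.read_camera('scene')
go(644,-103.7,95)
cv2.imwrite('pics/scene7.png',cv2.resize(p[170:290,170:320,::-1],None,fx=5,fy=5,interpolation=2))
E
```

```text
t 13.88 pos [ 644.3 -101.7   95. ] rot [175.2   0.6 107.6] F [14.9  7.9 -6.5] w 0.2
tool shift mm [-1.8 -0.8 -0. ]
```

View pics/scene7.png

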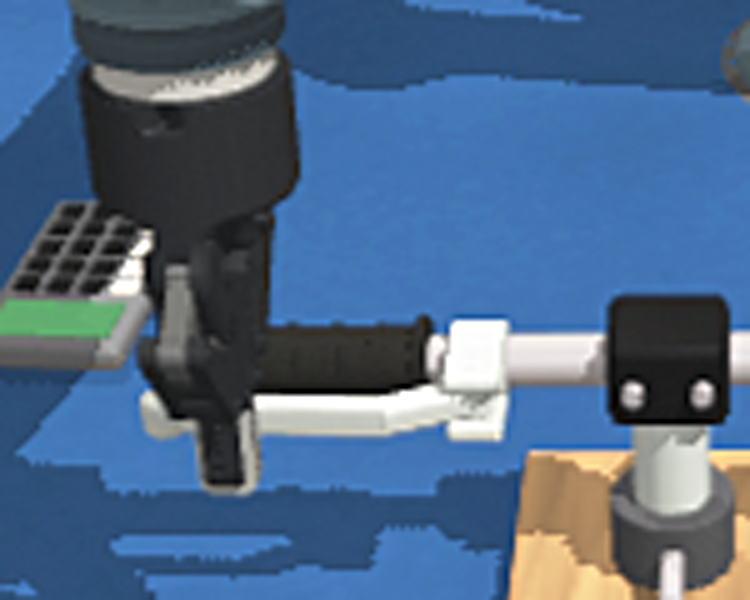

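The blade and knob (crop 152,412) are exactly where they were at the first stop. The force is steady at about 17 N, so I'm handing in.

```bash
python3 -c "
from station import bot
print(bot.close_job())"
```

```text
the job is handed in; nothing more can be done
None
```

I pressed the brake lever to its stop twice with the backs of the closed fingers, and handed the job in at about 14 s while still holding the second press.

- **First press:** I reached the stop with a brief peak of about 22 N sideways (about 25 N in all), then held it for about 1.5 s at about 16 N.
- **Release:** The lever sprang fully out. The force read zero, and the knob was back within about 1 pixel of its starting place in the scene view.
- **Second press:** The lever is held at the stop with a steady push of about 17 N. The blade lies parallel to the grip, in the same place in the picture as at the first stop.

Three checks were weaker or slightly off:

- **Top camera:** The arm hid the lever from above, so the stop was confirmed only by the scene view and by the force rising with almost no travel.
- **Tool tilt:** The tool had tilted about 5° by the end, which added a small vertical force of 6–13 N at the stop.
- **Contacts:** I saw no sign of touching the bar, bell or the things on the desk, but I did not measure those things again at the end.

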